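Shut the tile box gate and drop its thumb latch

TASK

Close the little gate of the wooden tile box so the tiles cannot slide out: lift the steel latch bar by its round thumb disc, bring the gate in so that the bar passes over the low striker lip, and let the bar down fully home in the catch behind it. Feel for the catch and do not force the bar (no more than 20 N), let go, and leave the tin, the loose tile and the card box where they are.

Things in the scene. Friction and masses are not known exactly. Their poses are not given: they have to be found in the camera images.
- tilebox: Fixed light-wood tray 168 x 160 mm, walls 100 mm high, holding printed tiles. Origin on the desk under the tray; its +x side is closed by the gate. Its z is up. Box frame: gate hinge at (75, -72) mm, keeper slot nominally centred at (86.5, 100) mm.
- gate_hinge (a point): Point on the gate's upright hinge axis, 85 mm above the desk, at (75, -72, 85) mm in the box frame.
- gate (a joint): Angle (rad) of the gate, a light-wood panel 136 long, 94 high, 10 mm thick, about its upright hinge. 0: across the box mouth, along the box's +y; grows as the free end swings out to the box's +x. Stays where left, but a spring plunger pushes it out from 0.12 rad down with 1 to 6 N at the latch; unlatched it springs ajar. Latched it reads -0.1 to 0.1, as the keeper sits.
- bar (a joint): Angle of the steel latch bar about its pivot on the gate, rad. 0: level, resting on the floor of the catch; grows as the free end rises (limit 0.8). When the bar hangs free it rests on a stop at -0.12. It falls back under its own weight. Resting on top of the striker lip it reads about 0.18; 0.25 clears the lip well.
- bar_pivot (a point): Pivot of the bar on the outer face of the gate, on the bar's centre line, 85 mm above the desk. With the gate at 0 it is 62 mm along the box's +y and 11.5 mm along its +x from the hinge axis. The pivot axis is square to the gate.
- thumb (a point): Centre of the round wooden thumb disc, the handle: 30 mm diameter, 12 mm thick, upright. Site x: the pivot axis, square to its flat faces; y: along the bar away from the pivot (both turn with gate and bar). It lies 152 mm along the bar from the pivot, 14 mm above the bar's centre line. Pinch it from above across its thickness, 25 mm is free on both faces; it turns between the fingers as the bar tilts.
- nose: The stretch of the latch bar that goes into the catch: steel, 8 mm thick, 16 mm high, 50 mm long; origin at its centre, 110 mm along the bar from the pivot, axes as for the thumb point. With the gate at 0 it stands at the nominal slot centre; 0.01 rad of gate moves it 1.7 mm. It must not be pressed on anything with more than 20 N.
- slot_nominal (a point): NOMINAL centre of the catch's slot floor, 77 mm high, on a wooden post by the box's +y side. The real post was set by hand up to 15 mm further in or out along the box's x (unmeasured). Slot 11 mm wide, steel on a rubber mount (6 N/mm down, 9 N/mm sideways); inside it a back plate 45 mm tall, outside it a striker lip 8 mm thick, 18 mm tall. The raised bar stops on the back plate; lowered too early it stops on the lip.
- tin: Loose round tin, 87 mm diameter, 60 mm high, origin at the underside. Leave alone.
- spare_tile: Loose wooden tile 40 x 40 x 16 mm, origin at the underside. Leave alone.
- card_box: Loose card box 100 x 65 x 28 mm, origin at the underside. Leave alone.

How it is judged:
By the outcome, as a careful person would: the job done as asked, in the order asked, and still so for the second after the job is handed in, with the robot touching nothing.
It also fails if it takes over 72 s, if anything falls off the work surface, if the arm or the gripper's body presses on something with over 40 N, if the wrist force passes 120 N, or if a joint passes its speed limit or range.

ROBOT

A 6-joint arm with a two-finger parallel gripper is mounted at the origin on the work surface. World frame = base frame: x ahead of the robot, y to its left, z up, the work surface at z = 0. Lengths are in mm, angles in rad, forces in N, time in s.
With the tool pointing down it reaches from about 400 to 925 mm from the base axis. Payload 12.5 kg.
Tool frame: the origin (TCP) lies on the centre line of the jaws, within the pads' length; the fingertips stand 19 mm ahead of it and the grasp point (between the pads) is the TCP; y points along the fingers, x is the direction in which the jaws open and shut, and the axes are right-handed (so a half turn about y gives the same grasp; the last joint's range is limited). The gripper opens to 95 mm and grips with 3 to 60 N. Pads are 20 mm wide; open, the fingers measure 119 mm over their backs; the gripper's body (75 mm by 180 mm) begins 59 mm behind the grasp point.
Start: joints at [-1.429, 0.491, 1.559, -0, 1.092, -0.106], TCP at [153.317, -605.92, 233.661] pointing down, gripper open.
Joint ranges: [-3.1, 3.1], [-0.84, 2.19], [0.05, 2.79], [-1.13, 4.28], [0.06, 2.93], [-2.69, 2.69]. Speed limits (rad/s): [2.22, 2.22, 2.79, 3.14, 3.14, 3.14].

INTERFACE

Orientations are given as [roll, pitch, yaw] about the fixed x, y, z axes, in that order (R = Rz(yaw) Ry(pitch) Rx(roll)).
In Python, from cell import env gives the robot as it stands. The module is installed in compiled form; this text tells all that it offers.
- The arm moves only by the tool move_arm, never from a script. Its argument "rows" is a list of rows, each an object of numbers: "tx", "ty", "tz": the shift along the tool's x, y, z in cm; "rx", "ry", "rz": the turn, a rotation vector about the tool's x, y, z in rad; "grip": the opening in per cent of the stroke, from 0 (shut) to 100 (fully open). In form: [{"tx": .., "ty": .., "tz": .., "rx": .., "ry": .., "rz": .., "grip": ..}, ...]. A call has 1 to 10 rows; each row shifts and turns the commanded pose from where the row before left it, along the tool's axes as they then stand; what a row does not reach is not made up. A row lasts 1/12 s, in which the tool goes at most 41.7 mm and 7.16 degrees, less where a joint would pass 70% of its speed; a pose out of reach is approached as far as the arm can. A call is refused whole if a number of a shift passes 4.17 or a number of a turn 0.125, either way. A call with a gripper value outside its range is refused whole. The fingers move at their own pace and stop on an object; the grip force is fixed at half the most. Time passes only in rows, so rows that do not move let the fingers close. It gives the time, the measured TCP pose, the force and the opening at its end, in the units of the state.
- env.state(): the state, without advancing time (a new reading comes with each control period).
- env.read_camera(name): name is "scene" or "top"; returns (picture, depth): 480x640x3 uint8, blue, green, red; 480x640 float32, mm along the optical axis (not along the pixel's ray), 0 where there is no reading.
- env.calibration(name): a dict with "vertical_fov" (degrees; the focal length in pixels is half the picture's height over the tangent of half this angle, whatever the lens; pixels are square), "cx", "cy" (the principal point, pixels), "eye" and "rotation" of the camera in the world. Camera axes: x right, y up, looking along -z (the intrinsics and any distortion apply to the point x, -y, -z); pixel columns grow to the right and rows downward; lengths in mm; the calibration is good to about 2 mm. A picture is of the moment at which its call begins. calibration takes no time and is no camera call.
- env.job_done(): hands the job in, once; it reports no verdict.
The state is a dict: "t": time; "joints": joint angles; "qvel": joint speeds; "tau": joint torques, N m; "eef_pos": TCP position; "tcp_rot": TCP orientation; "ft_force": force on the tool from outside, world axes, zero at the start; "moment": the same for the moment, N m; "opening": opening from 0.0 (shut) to 1.0 (fully open).
Only numpy, scipy, OpenCV 4.12 (cv2) and the standard library are available. Lean on these libraries where they do the work, as an engineer would, in place of code of your own. Each camera call takes 0.05 s, during which the arm holds its last target.

## Working session

There is one attempt and no reset: what is moved stays moved. The work goes in short steps, Python scripts to look and compute and a tool call to move; the robot and the scene stay as the last step left them, time stands still between calls to the robot, and variables do not carry over. Pictures are saved under pics/ and viewed, and the job is handed in when it is done.

Besides the shell and the picture viewer there is one more tool, called after ">>>" as a command line: name --argument value ..., lists and objects as JSON in quotes. move_arm: Moves the arm, as the interface text tells. Its arguments: {"type":"object","properties":{"rows":{"type":"array"}},"required":["rows"]}

```bash
mkdir -p pics; python3 - <<'E'
from cell import env
import cv2,numpy as np
print(env.state())
for n in("scene","top"):
    p,d=env.read_camera(n);cv2.imwrite(f"pics/{n}0.png",p);np.save(f"{n}0.npy",d);print(n,env.calibration(n),(d>0).mean())
E
```

```text
{'t': 0.0, 'joints': array([-1.42860085e+00,  4.91548200e-01,  1.55948789e+00,  5.70238258e-06,
        1.09172793e+00, -1.05579917e-01]), 'qvel': array([ 0.00032215,  0.00011337,  0.00070019,  0.00116319,  0.00160617,
       -0.00203809]), 'tau': array([-1.97528556e-05, -6.12644506e+01, -2.58185756e+01,  6.92556845e-02,
        4.82776249e-02, -1.47641481e-04]), 'eef_pos': array([ 153.27994607, -605.65627499,  233.055567  ]), 'tcp_rot': array([-1.57066785e+00,  1.16431586e-03, -1.32302349e+00]), 'ft_force': array([-0.81572219,  0.21198606, -0.13220252]), 'moment': array([0.00796121, 0.0631567 , 0.00091725]), 'opening': 1.0019499240128136}
scene {'vertical_fov': 56.58947271688488, 'cx': 315.0689762183297, 'cy': 234.7680828200515, 'eye': array([ 960.33818024, -160.85616468,  724.01394275]), 'rotation': array([0.61128206, 0.00570041, 1.23079809])} 0.9958528645833333
top {'vertical_fov': 54.09588732090613, 'cx': 325.0932368934936, 'cy': 237.37225201077996, 'eye': array([369.3642166 ,  -8.42395339, 880.26180652]), 'rotation': array([ 0.21067703,  0.00210259, -1.58679734])} 0.9959147135416667
```

View pics/scene0.png

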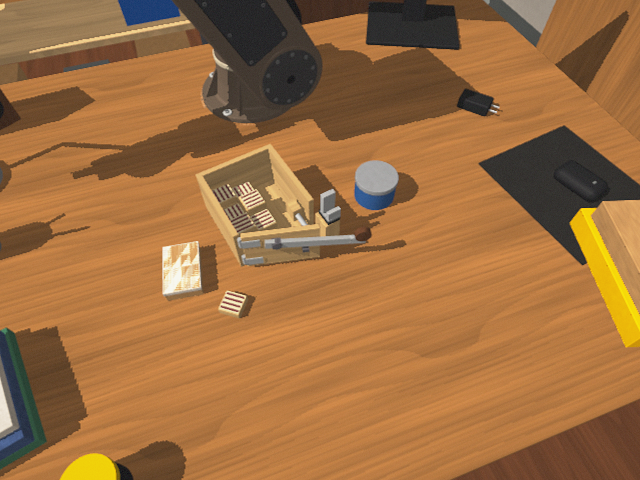

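View pics/top0.png

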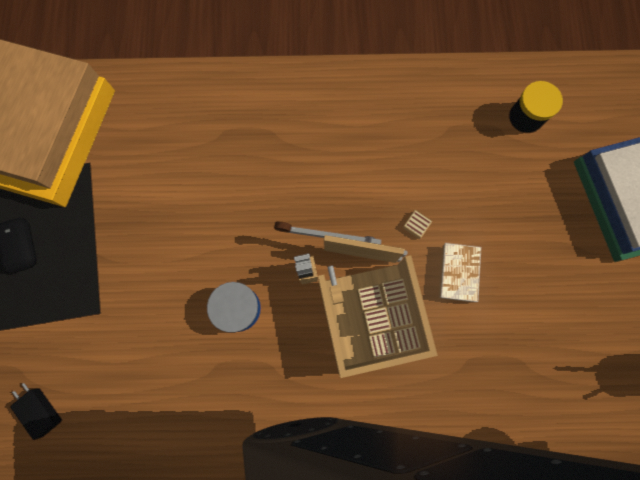

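```bash
cat > h.py <<'E'
import numpy as np,cv2
from scipy.spatial.transform import Rotation as R
from cell import env
def cloud(n,d):
    c=env.calibration(n);f=240/np.tan(np.radians(c["vertical_fov"]/2))
    v,u=np.mgrid[0:480,0:640]
    P=np.stack([(u-c["cx"])/f*d,-(v-c["cy"])/f*d,-d],-1)
    return P@R.from_euler('xyz',c["rotation"]).as_matrix().T+c["eye"]
def ray(n,u,v,z):
    c=env.calibration(n);f=240/np.tan(np.radians(c["vertical_fov"]/2))
    r=R.from_euler('xyz',c["rotation"]).as_matrix()@np.array([(u-c["cx"])/f,-(v-c["cy"])/f,-1])
    e=c["eye"];return e+r*(z-e[2])/r[2]
E
python3 - <<'E'
from h import *
T=cv2.imread("pics/top0.png");S=cv2.imread("pics/scene0.png")
cv2.imwrite("pics/topc.png",cv2.resize(T[200:390,250:450],None,fx=3.1,fy=3.1,interpolation=cv2.INTER_CUBIC))
cv2.imwrite("pics/scc.png",cv2.resize(S[140:280,190:390],None,fx=4,fy=4,interpolation=cv2.INTER_CUBIC))
for n in("top","scene"):
    C=cloud(n,np.load(n+"0.npy"));print(n)
    for (u,v) in ([(500,300),(200,180),(234,307),(283,226),(300,230),(370,240),(326,238),(403,262),(435,354),(342,375),(306,260),(418,224),(462,272)] if n=="top" else [(300,330),(450,300),(376,172),(363,234),(272,147),(200,178),(330,200),(328,215),(275,243)]):
        print((u,v),C[v,u].round(1))
E
```

```text
top
(500, 300) [ 4.331e+02 -3.329e+02  3.000e-01]
(200, 180) [677.4 234.9  -1.1]
(234, 307) [424.2 150.1  60.1]
(283, 226) [559.4  62.9  90.9]
(300, 230) [554.4  34.1  79.9]
(370, 240) [531.6 -86.   94.4]
(326, 238) [533.9 -11.  105.8]
(403, 262) [ 496.8 -144.8   68.4]
(435, 354) [ 341.1 -184.    97.5]
(342, 375) [311.1 -32.8 101.7]
(306, 260) [500.9  24.   81.9]
(418, 224) [ 577.6 -186.    14.1]
(462, 272) [ 483.2 -258.8   25.9]
scene
(300, 330) [660.6 -86.8  -1. ]
(450, 300) [6.972e+02 1.847e+02 2.000e-01]
(376, 172) [416.  158.   59.9]
(363, 234) [565.6  63.5  88.1]
(272, 147) [320.1 -28.4 102.5]
(200, 178) [ 351.1 -178.6  100.1]
(330, 200) [487.5  31.1 105.1]
(328, 215) [506.9  20.3  89.4]
(275, 243) [536.3 -87.1  94.5]
```

View pics/topc.png

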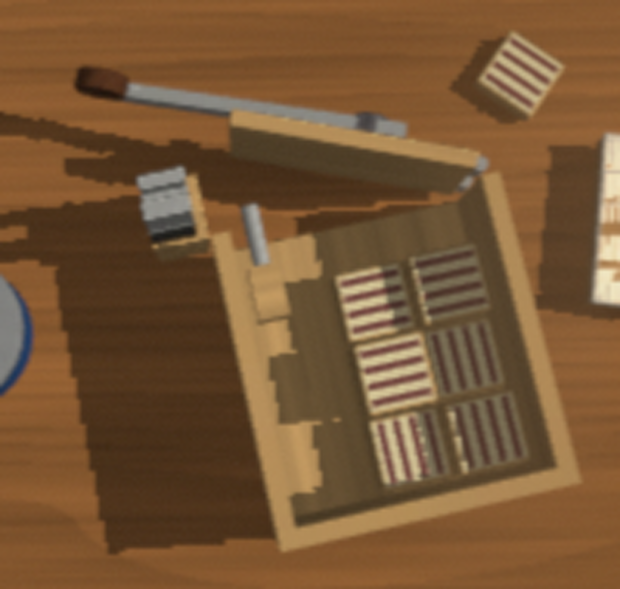

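View pics/scc.png

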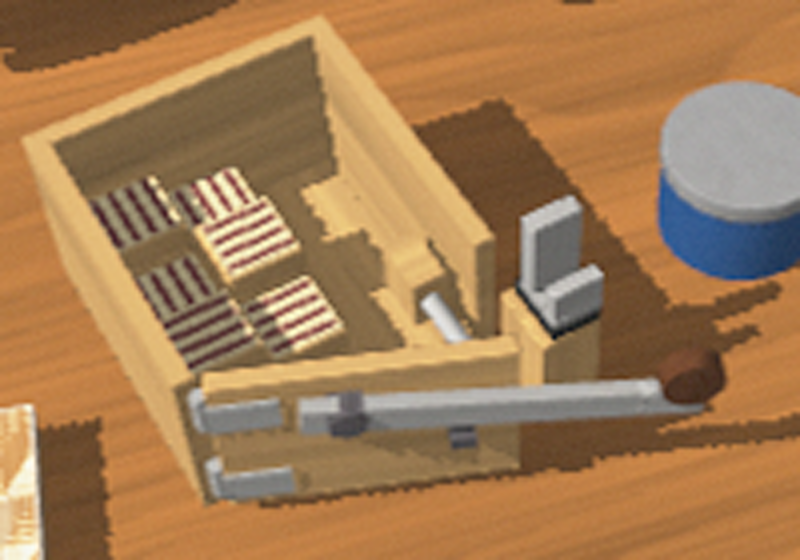

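```bash
python3 - <<'E'
from h import *
q=[(341.3,377.4),(437,355.5),(409.7,255.8),(319.4,275.8)]
p=[ray("top",u,v,100)[:2] for u,v in q]
for i in range(4): 
  e=p[(i+1)%4]-p[i];print(p[i].round(1),np.linalg.norm(e).round(1),np.degrees(np.arctan2(e[1],e[0])).round(2))
# wall points from clouds
for n in("top","scene"):
  C=cloud(n,np.load(n+"0.npy"))
  m=(C[...,2]>97)&(C[...,2]<103)&(C[...,0]<520)&(C[...,0]>290)&(C[...,1]<20)&(C[...,1]>-200)
  X=C[m][:,:2].astype(np.float32); r=cv2.minAreaRect(X);print(n,m.sum(),r,cv2.boxPoints(r).round(1).tolist())
  im=cv2.imread(f"pics/{n}0.png")
  # bar: grey steel, z 70-100
  hsv=cv2.cvtColor(im,cv2.COLOR_BGR2HSV)
  g=(hsv[...,1]<70)&(C[...,2]>60)&(C[...,2]<125)&(C[...,0]>440)&(C[...,0]<620)&(C[...,1]<110)&(C[...,1]>-200)&(hsv[...,2]>80)
  k,l,st,ce=cv2.connectedComponentsWithStats(g.astype(np.uint8))
  for i in range(1,k):
    if st[i,4]>15:
      Y=C[l==i];print(' steel',st[i],Y.min(0).round(),Y.max(0).round(),cv2.fitLine(Y[:,:3].astype(np.float32),cv2.DIST_HUBER,0,.01,.01).ravel().round(3))
  b=(im[...,2].astype(int)<130)&(C[...,2]>70)&(C[...,1]>45)&(C[...,1]<85)&(C[...,0]>540)&(C[...,0]<590)
  Y=C[b];print(' disc',b.sum(),Y.mean(0).round(1),Y.min(0).round(1),Y.max(0).round(1))
E
```

```text
[307.3 -31.7] 158.0 -78.52
[ 338.8 -186.5] 167.1 12.16
[ 502.2 -151.3] 155.6 101.62
[470.8   1.1] 166.7 -168.67
top 1848 ((419.9402770996094, -82.43096160888672), (200.852294921875, 173.1138458251953), 11.535806655883789) [[304.20001220703125, -17.700000762939453], [338.8999938964844, -187.3000030517578], [535.5999755859375, -147.1999969482422], [501.0, 22.5]]
 steel [290 227  91  17 404] [ 526. -103.   66.] [561.  51.  98.] [ 1.82000e-01  9.75000e-01 -1.26000e-01  5.43782e+02 -2.42070e+01
  8.58760e+01]
 steel [295 254  17  21 243] [477.  14.  74.] [509.  42. 124.] [-4.15000e-01 -7.30000e-02  9.07000e-01  4.91515e+02  2.79910e+01
  1.06251e+02]
 disc 160 [558.5  62.7  89.2] [552.4  45.   70.3] [569.1  79.1  98.2]
scene 1210 ((415.07635498046875, -84.80242156982422), (195.2669677734375, 169.3347930908203), 12.920539855957031) [[301.0, -24.100000381469727], [338.79998779296875, -189.1999969482422], [529.2000122070312, -145.5], [491.29998779296875, 19.600000381469727]]
 steel [320 189  21  33 465] [477.  15.  66.] [510.  45. 125.] [-3.84000e-01  1.20000e-02  9.23000e-01  4.91936e+02  2.69720e+01
  1.01808e+02]
 steel [264 235 102  15 827] [ 520. -104.   60.] [565.  70.  97.] [ 1.96000e-01  9.69000e-01 -1.53000e-01  5.44654e+02 -2.66530e+01
  8.25760e+01]
 steel [237 237  24  12 173] [ 500. -147.   62.] [ 522. -111.   97.] [ 3.37000e-01  9.41000e-01  4.20000e-02  5.16473e+02 -1.28852e+02
  8.70020e+01]
 disc 197 [563.2  63.6  86.4] [551.8  45.7  70.2] [569.2  78.6  97.1]
```

```bash
python3 - <<'E'
from h import *
L={}
for n,(x0,x1,y0,y1) in {"top":(265,305,215,240),"scene":(340,385,220,250)}.items():
  im=cv2.imread(f"pics/{n}0.png");C=cloud(n,np.load(n+"0.npy"))
  hsv=cv2.cvtColor(im,cv2.COLOR_BGR2HSV)
  m=np.zeros((480,640),bool);m[y0:y1,x0:x1]=True
  m&=(C[...,2]>60)&(hsv[...,1]>90)
  v,u=np.nonzero(m);print(n,m.sum(),u.min(),u.max(),v.min(),v.max(),u.mean(),v.mean())
  L[n]=[(u.min()+u.max())/2,(v.min()+v.max())/2,u.mean(),v.mean()]
  print(C[m].mean(0),np.percentile(C[m],[2,98],axis=0).round(1))
def tri(a,b):
  A=[];
  for n,(u,v) in(("top",a),("scene",b)):
    e=env.calibration(n)["eye"];r=ray(n,u,v,0)-e;r/=np.linalg.norm(r);A.append((e,r))
  M=np.column_stack([A[0][1],-A[1][1]]);s=np.linalg.lstsq(M,A[1][0]-A[0][0],rcond=None)[0]
  p,q=A[0][0]+s[0]*A[0][1],A[1][0]+s[1]*A[1][1];return (p+q)/2,np.linalg.norm(p-q)
print(tri(L["top"][2:],L["scene"][2:]))
# gate top free corners: top crop px (232,113),(230,152) ; scene crop
def tc(x,y):return (x/3.1+250-.35,y/3.1+200-.35)
def sc(x,y):return (x/4+190-.4,y/4+140-.4)
print('gate free outer corner',tri(tc(231,112),sc(519,341)))
print('gate free inner',tri(tc(231,152),sc(519,341)))
print('hinge end inner',tri(tc(470,180),sc(203,380)), 'front right box',tri(tc(493,173),sc(190,388)))
print('backL',tri(tc(283,550),sc(322,15)),'backR',tri(tc(580,482),sc(22,140)),'frontL',tri(tc(215,235),sc(493,240)))
print('pivotboss',tri(tc(372,122),sc(350,412)))
print('backplate top c',tri(tc(177,222),sc(553,212)))
for p in [(231,112),(231,152),(485,155),(470,180)]:print(p,ray("top",*tc(*p),94))
C=cloud("top",np.load("top0.npy"))
print(C[232:262:2,326:410:8,2].round())
E
```

```text
top 155 274 302 222 239 282.98064516129034 226.81935483870967
[557.37633764  62.58730421  93.91743332] [[551.2  35.8  62.3]
 [566.3  77.7  97.9]]
scene 210 340 380 220 245 363.0904761904762 233.24285714285713
[581.9672649   53.67118438 116.64522466] [[ 554.7 -160.9   70.3]
 [ 960.3   78.4  724. ]]
(array([560.43013673,  64.94821005,  82.52643912]), np.float64(2.67596158903844))
gate free outer corner (array([536.82209881,  -7.48823952, 110.70336645]), np.float64(0.9177158239685698))
gate free inner (array([520.04068765,  -4.39703641,  87.37470651]), np.float64(6.588287453349933))
hinge end inner (array([ 499.8975212 , -138.1201954 ,   95.07778032]), np.float64(0.7406885385304148)) front right box (array([ 503.5820622 , -147.34166671,   98.39848631]), np.float64(5.178718772685303))
backL (array([308.27857356, -30.02276936, 102.16515903]), np.float64(2.0754571723924826)) backR (array([ 339.41774872, -185.86498907,  100.22365845]), np.float64(0.4269688297788646)) frontL (array([471.75400933,   2.79271534,  99.68591159]), np.float64(2.1672445090739414))
pivotboss (array([534.27836547, -8
[... 543 characters left out ...]
0.]
 [106. 109. 107.  92.  91.  94.  95.   0.  -1.  -2.   2.]
 [108. 106. 108. 107.  91.  92.  93.  -0.   1.  -2.   1.]
 [ 96. 103. 107. 108. 106. 107.  97.  -1.   1.   1.   0.]
 [ 76.  90.  99. 108. 106. 107. 106.  -1.   2.   5.  -2.]
 [ 60.  70.  84.  97. 106. 106. 105. 105. 106.  -1.  -2.]
 [ 41.  50.  67.  76.  92. 101. 104. 109. 107. 107.  -0.]
 [ 19.  32.  46.  58.  71.  83.  96. 105. 105. 109.  -4.]
 [ -1.   1.  28.  39.  55.  65.  80.  91. 104. 107.  98.]
 [  2.   1.   1.  21.  37.  49.  63.  75.  83.  95.  96.]
 [  2.   2.   1.  -1.  12.  30.  40.  54.  68.  83.   0.]
 [ -1.  -2.   1.   1.  -1.   2.  23.  35.  49.  64. 105.]
 [  0.   0.   3.   1.  -3.   1.   0.  19.  29.  35.  98.]]
```

```bash
python3 - <<'E'
from h import *
for n in("top","scene"):
  C=cloud(n,np.load(n+"0.npy"))
  m=(C[...,2]>102.5)&(C[...,2]<112)&(C[...,0]>490)&(C[...,0]<560)&(C[...,1]<10)&(C[...,1]>-170)
  k,l,st,_=cv2.connectedComponentsWithStats(m.astype(np.uint8));i=1+st[1:,4].argmax();m=l==i
  print(n,st[i],C[m].mean(0).round(1),np.median(C[m][:,2]))
  r=cv2.minAreaRect(C[m][:,:2].astype(np.float32));print(r[:2],cv2.boxPoints(r).round(1).tolist(),np.linalg.norm(0))
  print(cv2.fitLine(C[m][:,:2].astype(np.float32),cv2.DIST_HUBER,0,.01,.01).ravel())
  # steel catch
  m=(C[...,2]>60)&(C[...,0]>465)&(C[...,0]<520)&(C[...,1]>5)&(C[...,1]<55)
  P=C[m];yaw=.204;c,s=np.cos(yaw),np.sin(yaw);B=(P[:,:2]-[404.8,-92.1])@np.array([[c,-s],[s,c]])
  print('catch pts box x,y,z');
  for zl,zh in((70,80),(80,90),(90,97),(97,105),(105,115),(115,130)):
    k=(P[:,2]>zl)&(P[:,2]<zh)
    if k.sum()>3:print(zl,k.sum(),np.percentile(B[k],[3,50,97],axis=0).round(1).tolist())
E
```

```text
top [324 235  81  20 490] [521.8 -74.4 106.2] 106.29715933784814
((522.0254516601562, -74.48226165771484), (135.9586639404297, 10.808712005615234)) [[504.0, -140.3000030517578], [514.5999755859375, -142.3000030517578], [540.0, -8.699999809265137], [529.4000244140625, -6.699999809265137]] 0.0
[ 1.8805578e-01  9.8215836e-01  5.2173938e+02 -7.4313545e+01]
catch pts box x,y,z
70 96 [[91.1, 87.6], [96.1, 100.1], [117.7, 112.2]]
80 26 [[96.3, 88.7], [117.3, 98.8], [117.8, 111.9]]
90 81 [[96.5, 87.8], [120.6, 100.1], [125.0, 111.8]]
97 17 [[96.2, 91.9], [96.6, 99.6], [123.0, 110.8]]
105 15 [[96.4, 87.3], [96.7, 99.1], [96.9, 110.3]]
115 105 [[96.5, 88.1], [101.2, 100.1], [106.2, 112.0]]
scene [241 224  79  16 447] [522.6 -73.3 105.9] 105.97083035186029
((521.4965209960938, -72.37480926513672), (134.57928466796875, 13.454814910888672)) [[501.79998779296875, -137.10000610351562], [515.0, -139.6999969482422], [541.2000122070312, -7.699999809265137], [528.0, -5.099999904632568]] 0.0
[ 1.8935946e-01  9.8190784e-01  5.2281171e+02 -7.3822601e+01]
catch pts box x,y,z
70 81 [[94.0, 88.7], [117.3, 92.4], [126.6, 112.6]]
80 94 [[101.5, 88.9], [119.8, 98.9], [126.2, 113.5]]
90 101 [[101.8, 89.0], [120.0, 99.7], [125.8, 113.0]]
97 43 [[99.4, 89.0], [106.3, 99.9], [124.9, 114.2]]
105 54 [[99.2, 88.6], [106.0, 99.4], [107.2, 114.2]]
115 102 [[97.4, 89.1], [104.3, 100.7], [107.2, 114.4]]
```

>>> move_arm --rows '[{"ry":-0.1134},{"ry":-0.1134},{"ry":-0.1134},{"ry":-0.1134},{"ry":-0.1134},{"ry":-0.1134},{"ry":-0.1134},{"ry":-0.1134},{"ry":-0.1134},{"ry":-0.1134}]'

```text
validation failed for argument at $.ro...
```

>>> move_arm --rows '[{"tx":1.2,"tz":3.2},{"tx":1.2,"tz":3.2},{"tx":1.2,"tz":3.2},{"tx":1.2,"tz":3.2},{"tx":1.2,"tz":3.2},{"tx":1.2,"tz":3.2},{"tx":1.2,"tz":3.2},{"tx":1.2,"tz":3.2},{"tx":1.2,"tz":3.2},{"tx":1.2,"tz":3.2}]'

```text
validation failed for argument at $.ro...
```

>>> move_arm --rows '[{"tx":0,"ty":0,"tz":0,"rx":0,"ry":-0.113,"rz":0,"grip":100},{"tx":0,"ty":0,"tz":0,"rx":0,"ry":-0.113,"rz":0,"grip":100},{"tx":0,"ty":0,"tz":0,"rx":0,"ry":-0.113,"rz":0,"grip":100},{"tx":0,"ty":0,"tz":0,"rx":0,"ry":-0.113,"rz":0,"grip":100},{"tx":0,"ty":0,"tz":0,"rx":0,"ry":-0.113,"rz":0,"grip":100},{"tx":0,"ty":0,"tz":0,"rx":0,"ry":-0.113,"rz":0,"grip":100},{"tx":0,"ty":0,"tz":0,"rx":0,"ry":-0.113,"rz":0,"grip":100},{"tx":0,"ty":0,"tz":0,"rx":0,"ry":-0.113,"rz":0,"grip":100},{"tx":0,"ty":0,"tz":0,"rx":0,"ry":-0.113,"rz":0,"grip":100},{"tx":0,"ty":0,"tz":0,"rx":0,"ry":-0.113,"rz":0,"grip":100}]'

```text
t: 0.93
eef_pos: [153.3, -605.8, 233.3]
tcp_rot: [-1.57, 0.0, -0.187]
ft_force: [0.9, -0.0, -0.2]
opening: 0.998
```

>>> move_arm --rows '[{"tx":1.3,"ty":0,"tz":3.5,"rx":0,"ry":0,"rz":0,"grip":100},{"tx":1.3,"ty":0,"tz":3.5,"rx":0,"ry":0,"rz":0,"grip":100},{"tx":1.3,"ty":0,"tz":3.5,"rx":0,"ry":0,"rz":0,"grip":100},{"tx":1.3,"ty":0,"tz":3.5,"rx":0,"ry":0,"rz":0,"grip":100},{"tx":1.3,"ty":0,"tz":3.5,"rx":0,"ry":0,"rz":0,"grip":100},{"tx":1.3,"ty":0,"tz":3.5,"rx":0,"ry":0,"rz":0,"grip":100},{"tx":1.3,"ty":0,"tz":3.5,"rx":0,"ry":0,"rz":0,"grip":100},{"tx":1.3,"ty":0,"tz":3.5,"rx":0,"ry":0,"rz":0,"grip":100},{"tx":1.3,"ty":0,"tz":3.5,"rx":0,"ry":0,"rz":0,"grip":100},{"tx":1.3,"ty":0,"tz":3.5,"rx":0,"ry":0,"rz":0,"grip":100}]'

```text
t: 1.77
eef_pos: [348.5, -285.7, 233.6]
tcp_rot: [-1.571, 0.0, -0.193]
ft_force: [0.9, -0.0, -0.2]
opening: 0.999
```

>>> move_arm --rows '[{"tx":1.3,"ty":0,"tz":3.5,"rx":0,"ry":0,"rz":0,"grip":100},{"tx":1.3,"ty":0,"tz":3.5,"rx":0,"ry":0,"rz":0,"grip":100},{"tx":1.3,"ty":0,"tz":3.5,"rx":0,"ry":0,"rz":0,"grip":100},{"tx":1.3,"ty":0,"tz":3.5,"rx":0,"ry":0,"rz":0,"grip":100},{"tx":1.3,"ty":0,"tz":3.5,"rx":0,"ry":0,"rz":0,"grip":100},{"tx":1.3,"ty":0,"tz":3.5,"rx":0,"ry":0,"rz":0,"grip":100},{"tx":1.3,"ty":0,"tz":3.5,"rx":0,"ry":0,"rz":0,"grip":100},{"tx":1.3,"ty":0,"tz":3.5,"rx":0,"ry":0,"rz":0,"grip":100},{"tx":1.3,"ty":0,"tz":3.5,"rx":0,"ry":0,"rz":0,"grip":100},{"tx":0,"ty":0,"tz":0,"rx":0,"ry":0,"rz":0,"grip":100}]'

```text
t: 2.6
eef_pos: [525.4, 3.7, 233.3]
tcp_rot: [-1.57, -0.001, -0.189]
ft_force: [-0.7, -0.3, 0.8]
opening: 1.001
```

>>> move_arm --rows '[{"tx":1.14,"ty":0,"tz":3.34,"rx":0,"ry":0,"rz":0,"grip":60},{"tx":1.14,"ty":0,"tz":3.34,"rx":0,"ry":0,"rz":0,"grip":60},{"tx":0,"ty":3,"tz":0,"rx":0,"ry":0,"rz":0,"grip":60},{"tx":0,"ty":3,"tz":0,"rx":0,"ry":0,"rz":0,"grip":60},{"tx":0,"ty":2.3,"tz":0,"rx":0,"ry":0,"rz":0,"grip":60},{"tx":0,"ty":0,"tz":0,"rx":0,"ry":0,"rz":0,"grip":60}]'

```text
t: 3.1
eef_pos: [556.4, 60.5, 146.5]
tcp_rot: [-1.572, 0.007, -0.193]
ft_force: [0.2, -0.4, -0.9]
opening: 0.642
```

```bash
python3 - <<'E'
from h import *
p,d=env.read_camera("scene");np.save("scene1.npy",d)
cv2.imwrite("pics/sc1.png",cv2.resize(p[120:280,260:460],None,fx=3.7,fy=3.7,interpolation=cv2.INTER_CUBIC))
print(env.state()["eef_pos"],env.state()["ft_force"])
E
```

```text
[557.49260839  60.41058372 148.93388696] [0.3695139  0.82682352 1.68502831]
```

View pics/sc1.png

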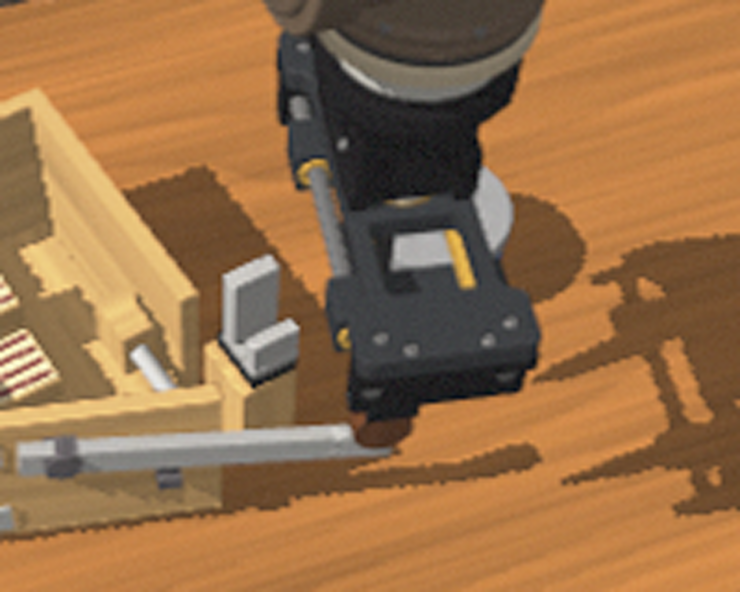

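>>> move_arm --rows '[{"tx":0.2,"ty":0,"tz":0.5,"rx":0,"ry":0,"rz":0,"grip":60},{"tx":0,"ty":1.3,"tz":0,"rx":0,"ry":0,"rz":0,"grip":60},{"tx":0,"ty":1.3,"tz":0,"rx":0,"ry":0,"rz":0,"grip":60},{"tx":0,"ty":1.3,"tz":0,"rx":0,"ry":0,"rz":0,"grip":60},{"tx":0,"ty":1.3,"tz":0,"rx":0,"ry":0,"rz":0,"grip":60},{"tx":0,"ty":1.3,"tz":0,"rx":0,"ry":0,"rz":0,"grip":60},{"tx":0,"ty":0,"tz":0,"rx":0,"ry":0,"rz":0,"grip":60},{"tx":0,"ty":0,"tz":0,"rx":0,"ry":0,"rz":0,"grip":60}]'

```text
t: 3.82
eef_pos: [562.1, 65.1, 86.9]
tcp_rot: [-1.571, -0.001, -0.193]
ft_force: [0.2, 0.4, 0.1]
opening: 0.6
```

```bash
python3 - <<'E'
from h import *
p,d=env.read_camera("scene")
cv2.imwrite("pics/sc2.png",cv2.resize(p[120:280,260:460],None,fx=3.7,fy=3.7,interpolation=cv2.INTER_CUBIC))
print(env.state()["eef_pos"],env.state()["ft_force"])
E
```

```text
[562.23023951  65.07652929  87.11939081] [0.5248722  0.60882291 0.14833267]
```

View pics/sc2.png

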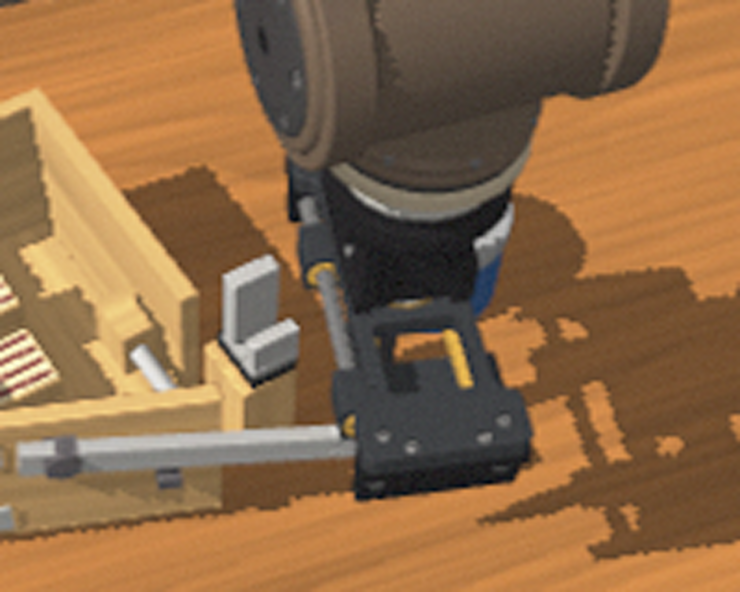

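>>> move_arm --rows '[{"tx":-0.15,"ty":0.5,"tz":0,"rx":0,"ry":0,"rz":0,"grip":60},{"tx":0,"ty":0,"tz":0,"rx":0,"ry":0,"rz":0,"grip":30},{"tx":0,"ty":0,"tz":0,"rx":0,"ry":0,"rz":0,"grip":20},{"tx":0,"ty":0,"tz":0,"rx":0,"ry":0,"rz":0,"grip":20},{"tx":0,"ty":0,"tz":0,"rx":0,"ry":0,"rz":0,"grip":20},{"tx":0,"ty":0,"tz":0,"rx":0,"ry":0,"rz":0,"grip":20}]'

```text
t: 4.37
eef_pos: [560.0, 65.3, 80.8]
tcp_rot: [-1.571, -0.0, -0.193]
ft_force: [0.1, -0.6, -0.4]
opening: 0.303
```

>>> move_arm --rows '[{"tx":0,"ty":0,"tz":0,"rx":0,"ry":0,"rz":0,"grip":14},{"tx":0,"ty":0,"tz":0,"rx":0,"ry":0,"rz":0,"grip":8},{"tx":0,"ty":0,"tz":0,"rx":0,"ry":0,"rz":0,"grip":0},{"tx":0,"ty":0,"tz":0,"rx":0,"ry":0,"rz":0,"grip":0},{"tx":0,"ty":0,"tz":0,"rx":0,"ry":0,"rz":0,"grip":0}]'

```text
t: 4.78
eef_pos: [560.1, 65.3, 80.6]
tcp_rot: [-1.571, -0.0, -0.193]
ft_force: [0.5, 0.4, 0.8]
opening: 0.126
```

>>> move_arm --rows '[{"tx":0,"ty":-0.92,"tz":0.02,"rx":0,"ry":0,"rz":0,"grip":0},{"tx":0,"ty":-0.91,"tz":-0.08,"rx":0,"ry":0,"rz":0,"grip":0},{"tx":0,"ty":-0.76,"tz":-0.09,"rx":0,"ry":0,"rz":0,"grip":0},{"tx":0,"ty":-0.75,"tz":-0.13,"rx":0,"ry":0,"rz":0,"grip":0},{"tx":0,"ty":0,"tz":0,"rx":0,"ry":0,"rz":0,"grip":0}]'

```text
t: 5.2
eef_pos: [559.6, 62.1, 115.9]
tcp_rot: [-1.571, -0.002, -0.193]
ft_force: [1.0, -2.7, -3.0]
opening: 0.126
```

>>> move_arm --rows '[{"tx":0,"ty":-0.74,"tz":-0.16,"rx":0,"ry":0,"rz":0,"grip":0},{"tx":0,"ty":-0.74,"tz":-0.2,"rx":0,"ry":0,"rz":0,"grip":0},{"tx":0,"ty":-0.72,"tz":-0.24,"rx":0,"ry":0,"rz":0,"grip":0},{"tx":0,"ty":-0.72,"tz":-0.27,"rx":0,"ry":0,"rz":0,"grip":0},{"tx":0,"ty":0,"tz":0,"rx":0,"ry":0,"rz":0,"grip":0},{"tx":0,"ty":0,"tz":0,"rx":0,"ry":0,"rz":0,"grip":0}]'

```text
t: 5.7
eef_pos: [558.0, 53.7, 144.2]
tcp_rot: [-1.571, -0.001, -0.193]
ft_force: [0.8, -4.3, -0.9]
opening: 0.124
```

```bash
python3 - <<'E'
from h import *
p,d=env.read_camera("scene")
cv2.imwrite("pics/sc3.png",cv2.resize(p[120:280,260:460],None,fx=3.7,fy=3.7,interpolation=cv2.INTER_CUBIC))
s=env.state();print(s["eef_pos"],s["ft_force"],s["moment"],s["opening"])
E
```

```text
[557.99095511  53.78813544 143.99520156] [ 0.06955992 -3.57838638  0.7085689 ] [-0.91658624 -0.01063428  0.19109306] 0.1237661391336587
```

View pics/sc3.png

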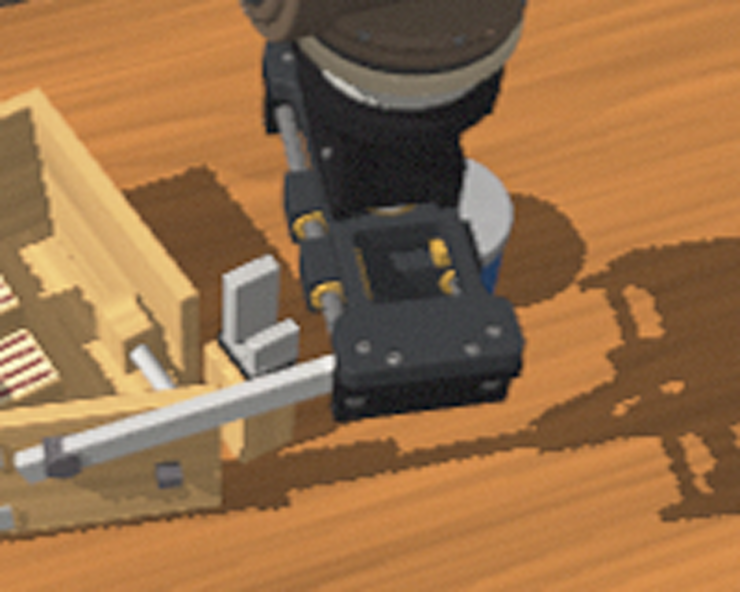

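>>> move_arm --rows '[{"tx":-0.51,"ty":0,"tz":0.02,"rx":0,"ry":-0.025,"rz":0,"grip":0},{"tx":-0.51,"ty":0,"tz":0.02,"rx":0,"ry":-0.025,"rz":0,"grip":0},{"tx":-0.51,"ty":0,"tz":0.02,"rx":0,"ry":-0.025,"rz":0,"grip":0},{"tx":-0.51,"ty":0,"tz":0.02,"rx":0,"ry":-0.025,"rz":0,"grip":0},{"tx":-0.51,"ty":0,"tz":0.02,"rx":0,"ry":-0.025,"rz":0,"grip":0},{"tx":-0.51,"ty":0,"tz":0.02,"rx":0,"ry":-0.025,"rz":0,"grip":0},{"tx":0,"ty":0,"tz":0,"rx":0,"ry":0,"rz":0,"grip":0}]'

```text
t: 6.33
eef_pos: [526.6, 59.4, 143.3]
tcp_rot: [-1.571, 0.0, -0.04]
ft_force: [1.6, -3.8, -0.2]
opening: 0.123
```

```bash
cat > st.py <<'E'
from h import *
s=env.state();y=s["tcp_rot"][2];n=np.array([np.cos(y),np.sin(y)]);d=np.array([-n[1],n[0]])
q=s["eef_pos"][:2]-[507.7,-143.3]
f=s["ft_force"]
print("t",round(s["t"],2),"pos",s["eef_pos"].round(1),"yaw",y.round(3),"gate_by_pos",(0.204-(np.arctan2(q[1],q[0])-np.pi/2+np.arctan2(11.5,203.1))).round(3),"radius",np.hypot(*q).round(1),"along",(q@d-62).round(1),"n",(q@n).round(1))
print("f n,d,z",(f[:2]@n).round(1),(f[:2]@d).round(1),f[2].round(1),"m",s["moment"].round(2),"op",round(s["opening"],3))
E
python3 st.py
```

```text
t 6.33 pos [526.6  59.4 143.3] yaw -0.04 gate_by_pos 0.24 radius 203.6 along 141.3 n 10.7
f n,d,z 1.8 -3.8 -0.2 m [-0.98 -0.44  0.44] op 0.123
```

>>> move_arm --rows '[{"tx":-0.5,"ty":0,"tz":0.02,"rx":0,"ry":-0.025,"rz":0,"grip":0},{"tx":-0.5,"ty":0,"tz":0.02,"rx":0,"ry":-0.025,"rz":0,"grip":0},{"tx":-0.5,"ty":0,"tz":0.02,"rx":0,"ry":-0.025,"rz":0,"grip":0},{"tx":-0.5,"ty":0,"tz":0.02,"rx":0,"ry":-0.025,"rz":0,"grip":0},{"tx":0,"ty":0,"tz":0,"rx":0,"ry":0,"rz":0,"grip":0}]'

```text
t: 6.75
eef_pos: [506.6, 60.2, 143.2]
tcp_rot: [-1.571, 0.001, 0.059]
ft_force: [1.0, -3.1, -0.1]
opening: 0.126
```

```bash
python3 st.py; python3 - <<'E'
from h import *
p,d=env.read_camera("scene")
cv2.imwrite("pics/sc4.png",cv2.resize(p[120:280,230:430],None,fx=3.7,fy=3.7,interpolation=cv2.INTER_CUBIC))
p,d=env.read_camera("top")
cv2.imwrite("pics/tp4.png",cv2.resize(p[200:380,250:450],None,fx=3.3,fy=3.3,interpolation=cv2.INTER_CUBIC))
E
```

```text
t 6.75 pos [506.6  60.2 143.2] yaw 0.059 gate_by_pos 0.142 radius 203.5 along 141.2 n 11.0
f n,d,z 0.8 -3.2 -0.1 m [-0.93 -0.54  0.31] op 0.126
```

View pics/sc4.png

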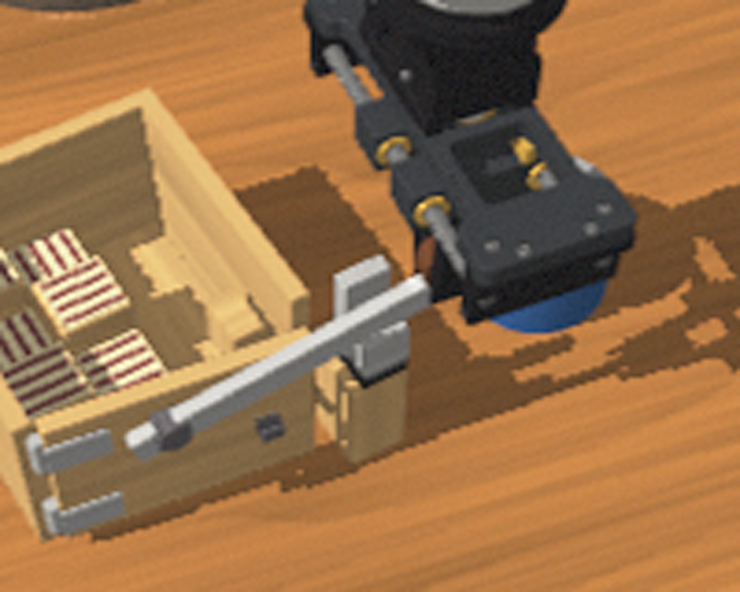

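View pics/tp4.png

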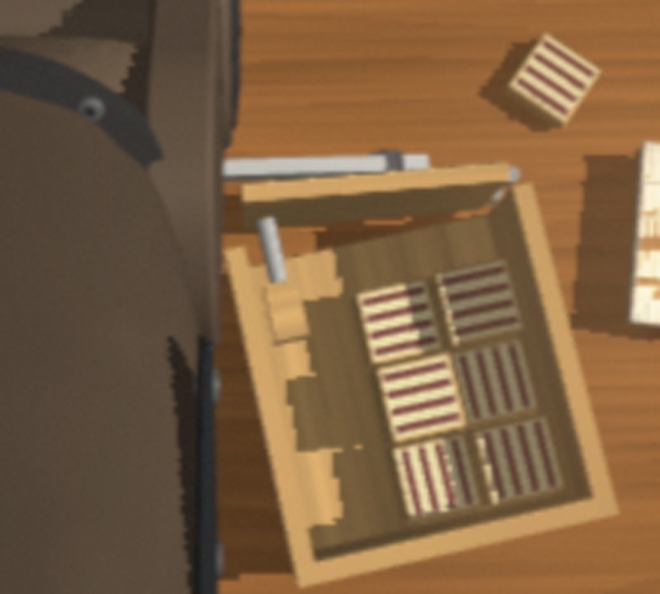

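>>> move_arm --rows '[{"tx":-0.24,"ty":0,"tz":0.01,"rx":0,"ry":-0.012,"rz":0,"grip":0},{"tx":-0.24,"ty":0,"tz":0.01,"rx":0,"ry":-0.012,"rz":0,"grip":0},{"tx":-0.24,"ty":0,"tz":0.01,"rx":0,"ry":-0.012,"rz":0,"grip":0},{"tx":-0.24,"ty":0,"tz":0.01,"rx":0,"ry":-0.012,"rz":0,"grip":0},{"tx":0,"ty":0,"tz":0,"rx":0,"ry":0,"rz":0,"grip":0},{"tx":0,"ty":0,"tz":0,"rx":0,"ry":0,"rz":0,"grip":0}]'

```text
t: 7.35
eef_pos: [497.9, 59.9, 143.3]
tcp_rot: [-1.571, -0.0, 0.105]
ft_force: [2.8, -1.7, 0.3]
opening: 0.125
```

```bash
python3 st.py
```

```text
t 7.35 pos [497.9  59.9 143.3] yaw 0.105 gate_by_pos 0.099 radius 203.4 along 141.1 n 11.6
f n,d,z 2.7 -2.0 0.3 m [-0.51 -0.59  0.26] op 0.125
```

>>> move_arm --rows '[{"tx":-0.1,"ty":0,"tz":0.01,"rx":0,"ry":-0.005,"rz":0,"grip":0},{"tx":-0.1,"ty":0,"tz":0,"rx":0,"ry":-0.005,"rz":0,"grip":0},{"tx":0,"ty":0,"tz":0,"rx":0,"ry":0,"rz":0,"grip":0}]'

```text
t: 7.6
eef_pos: [495.9, 59.7, 143.2]
tcp_rot: [-1.571, -0.0, 0.115]
ft_force: [3.1, -0.8, 0.4]
opening: 0.124
```

```bash
python3 st.py
```

```text
t 7.6 pos [495.9  59.7 143.2] yaw 0.115 gate_by_pos 0.09 radius 203.4 along 141.0 n 11.7
f n,d,z 2.9 -1.2 0.4 m [-0.49 -0.55  0.24] op 0.124
```

>>> move_arm --rows '[{"tx":-0.1,"ty":0,"tz":0.01,"rx":0,"ry":-0.005,"rz":0,"grip":0},{"tx":-0.1,"ty":0,"tz":0,"rx":0,"ry":-0.005,"rz":0,"grip":0},{"tx":0,"ty":0,"tz":0,"rx":0,"ry":0,"rz":0,"grip":0}]'

```text
t: 7.85
eef_pos: [493.8, 59.6, 143.2]
tcp_rot: [-1.571, -0.0, 0.125]
ft_force: [2.3, -1.4, 1.1]
opening: 0.122
```

```bash
python3 st.py
```

```text
t 7.85 pos [493.8  59.6 143.2] yaw 0.125 gate_by_pos 0.079 radius 203.4 along 141.0 n 11.6
f n,d,z 2.1 -1.6 1.1 m [-0.46 -0.65  0.23] op 0.122
```

>>> move_arm --rows '[{"tx":-0.1,"ty":0,"tz":0.01,"rx":0,"ry":-0.005,"rz":0,"grip":0},{"tx":0,"ty":0,"tz":0,"rx":0,"ry":0,"rz":0,"grip":0}]'

```text
t: 8.02
eef_pos: [492.9, 59.6, 143.2]
tcp_rot: [-1.571, 0.0, 0.13]
ft_force: [2.4, -1.2, 0.6]
opening: 0.122
```

```bash
python3 st.py
```

```text
t 8.02 pos [492.9  59.6 143.2] yaw 0.13 gate_by_pos 0.074 radius 203.4 along 141.1 n 11.7
f n,d,z 2.2 -1.5 0.6 m [-0.51 -0.66  0.26] op 0.122
```

>>> move_arm --rows '[{"tx":-0.1,"ty":0,"tz":0,"rx":0,"ry":-0.005,"rz":0,"grip":0},{"tx":0,"ty":0,"tz":0,"rx":0,"ry":0,"rz":0,"grip":0}]'

```text
t: 8.18
eef_pos: [491.9, 59.4, 143.2]
tcp_rot: [-1.571, 0.0, 0.135]
ft_force: [2.2, 0.5, 0.4]
opening: 0.122
```

```bash
python3 st.py
```

```text
t 8.18 pos [491.9  59.4 143.2] yaw 0.135 gate_by_pos 0.07 radius 203.4 along 141.0 n 11.7
f n,d,z 2.2 0.2 0.4 m [-0.41 -0.65  0.22] op 0.122
```

>>> move_arm --rows '[{"tx":-0.1,"ty":0,"tz":0,"rx":0,"ry":-0.005,"rz":0,"grip":0},{"tx":0,"ty":0,"tz":0,"rx":0,"ry":0,"rz":0,"grip":0}]'

```text
t: 8.35
eef_pos: [490.9, 59.3, 143.2]
tcp_rot: [-1.571, -0.0, 0.14]
ft_force: [2.0, 0.9, 1.3]
opening: 0.126
```

```bash
python3 st.py
```

```text
t 8.35 pos [490.9  59.3 143.2] yaw 0.14 gate_by_pos 0.065 radius 203.3 along 141.0 n 11.7
f n,d,z 2.1 0.6 1.3 m [-0.33 -0.74  0.28] op 0.126
```

>>> move_arm --rows '[{"tx":-0.1,"ty":0,"tz":0,"rx":0,"ry":-0.005,"rz":0,"grip":0},{"tx":0,"ty":0,"tz":0,"rx":0,"ry":0,"rz":0,"grip":0}]'

```text
t: 8.52
eef_pos: [489.9, 59.2, 143.2]
tcp_rot: [-1.571, 0.0, 0.145]
ft_force: [3.2, 1.3, 1.8]
opening: 0.125
```

```bash
python3 st.py
```

```text
t 8.52 pos [489.9  59.2 143.2] yaw 0.145 gate_by_pos 0.06 radius 203.3 along 141.0 n 11.7
f n,d,z 3.3 0.8 1.8 m [-0.14 -0.7   0.3 ] op 0.125
```

>>> move_arm --rows '[{"tx":-0.1,"ty":0,"tz":0,"rx":0,"ry":-0.005,"rz":0,"grip":0},{"tx":0,"ty":0,"tz":0,"rx":0,"ry":0,"rz":0,"grip":0}]'

```text
t: 8.68
eef_pos: [488.9, 59.1, 143.2]
tcp_rot: [-1.571, -0.0, 0.15]
ft_force: [3.2, 2.6, 2.8]
opening: 0.127
```

```bash
python3 st.py
```

```text
t 8.68 pos [488.9  59.1 143.2] yaw 0.15 gate_by_pos 0.055 radius 203.3 along 140.9 n 11.7
f n,d,z 3.5 2.1 2.8 m [ 0.02 -0.74  0.23] op 0.127
```

>>> move_arm --rows '[{"tx":-0.08,"ty":0,"tz":0,"rx":0,"ry":-0.004,"rz":0,"grip":0},{"tx":0,"ty":0,"tz":0,"rx":0,"ry":0,"rz":0,"grip":0}]'

```text
t: 8.85
eef_pos: [488.4, 59.0, 143.3]
tcp_rot: [-1.571, -0.001, 0.154]
ft_force: [3.3, 3.3, 1.7]
opening: 0.125
```

```bash
python3 st.py
```

```text
t 8.85 pos [488.4  59.  143.3] yaw 0.154 gate_by_pos 0.052 radius 203.3 along 140.9 n 12.0
f n,d,z 3.8 2.8 1.7 m [ 0.15 -0.87  0.1 ] op 0.125
```

>>> move_arm --rows '[{"tx":-0.08,"ty":0,"tz":0,"rx":0,"ry":-0.004,"rz":0,"grip":0},{"tx":0,"ty":0,"tz":0,"rx":0,"ry":0,"rz":0,"grip":0}]'

```text
t: 9.02
eef_pos: [487.8, 58.9, 143.4]
tcp_rot: [-1.571, -0.001, 0.158]
ft_force: [6.1, 3.6, 1.6]
opening: 0.125
```

```bash
python3 st.py;python3 - <<'E'
from h import *
p,d=env.read_camera("scene")
cv2.imwrite("pics/sc5.png",cv2.resize(p[150:260,250:390],None,fx=5.3,fy=5.3,interpolation=cv2.INTER_CUBIC))
E
```

```text
t 9.02 pos [487.8  58.9 143.4] yaw 0.158 gate_by_pos 0.049 radius 203.2 along 140.9 n 12.2
f n,d,z 6.6 2.6 1.6 m [ 0.22 -0.97  0.13] op 0.125
```

View pics/sc5.png

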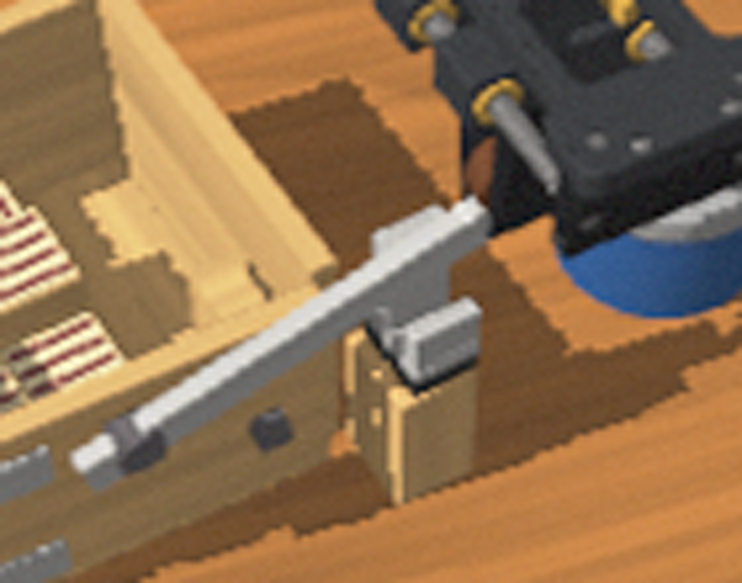

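>>> move_arm --rows '[{"tx":0.08,"ty":0,"tz":0,"rx":0,"ry":0.004,"rz":0,"grip":0},{"tx":0,"ty":0.36,"tz":0.13,"rx":0,"ry":0,"rz":0,"grip":0},{"tx":0,"ty":0.36,"tz":0.13,"rx":0,"ry":0,"rz":0,"grip":0},{"tx":0,"ty":0.36,"tz":0.13,"rx":0,"ry":0,"rz":0,"grip":0},{"tx":0,"ty":0,"tz":0,"rx":0,"ry":0,"rz":0,"grip":0}]'

```text
t: 9.48
eef_pos: [487.7, 63.1, 132.0]
tcp_rot: [-1.571, -0.0, 0.154]
ft_force: [4.7, 4.0, 1.4]
opening: 0.123
```

```bash
python3 st.py
```

```text
t 9.48 pos [487.7  63.1 132. ] yaw 0.154 gate_by_pos 0.051 radius 207.4 along 145.0 n 11.9
f n,d,z 5.3 3.2 1.4 m [ 0.39 -0.89  0.2 ] op 0.123
```

>>> move_arm --rows '[{"tx":0,"ty":0.2,"tz":0.06,"rx":0,"ry":0,"rz":0,"grip":0},{"tx":0,"ty":0.2,"tz":0.06,"rx":0,"ry":0,"rz":0,"grip":0},{"tx":0,"ty":0,"tz":0,"rx":0,"ry":0,"rz":0,"grip":0}]'

```text
t: 9.73
eef_pos: [487.6, 64.3, 128.1]
tcp_rot: [-1.571, -0.0, 0.154]
ft_force: [4.0, 4.8, 2.2]
opening: 0.125
```

```bash
python3 st.py
```

```text
t 9.73 pos [487.6  64.3 128.1] yaw 0.154 gate_by_pos 0.051 radius 208.5 along 146.2 n 11.9
f n,d,z 4.7 4.1 2.2 m [ 0.38 -0.88  0.14] op 0.125
```

>>> move_arm --rows '[{"tx":0,"ty":0.2,"tz":0.05,"rx":0,"ry":0,"rz":0,"grip":0},{"tx":0,"ty":0.2,"tz":0.05,"rx":0,"ry":0,"rz":0,"grip":0},{"tx":0,"ty":0,"tz":0,"rx":0,"ry":0,"rz":0,"grip":0}]'

```text
t: 9.98
eef_pos: [487.4, 65.3, 124.2]
tcp_rot: [-1.571, -0.001, 0.154]
ft_force: [4.1, 4.3, 2.7]
opening: 0.123
```

```bash
python3 st.py
```

```text
t 9.98 pos [487.4  65.3 124.2] yaw 0.154 gate_by_pos 0.051 radius 209.6 along 147.2 n 12.0
f n,d,z 4.7 3.6 2.7 m [ 0.51 -0.95  0.19] op 0.123
```

>>> move_arm --rows '[{"tx":0,"ty":0.1,"tz":0.02,"rx":0,"ry":0,"rz":0,"grip":0},{"tx":0,"ty":0,"tz":0,"rx":0,"ry":0,"rz":0,"grip":0}]'

```text
t: 10.15
eef_pos: [487.4, 65.5, 123.3]
tcp_rot: [-1.57, -0.001, 0.154]
ft_force: [3.9, 4.9, 3.8]
opening: 0.126
```

```bash
python3 st.py
```

```text
t 10.15 pos [487.4  65.5 123.3] yaw 0.154 gate_by_pos 0.05 radius 209.8 along 147.5 n 12.0
f n,d,z 4.6 4.2 3.8 m [ 0.5  -0.88  0.15] op 0.126
```

>>> move_arm --rows '[{"tx":0,"ty":0.15,"tz":0.03,"rx":0,"ry":0,"rz":0,"grip":0},{"tx":0,"ty":0,"tz":0,"rx":0,"ry":0,"rz":0,"grip":0}]'

```text
t: 10.32
eef_pos: [487.4, 65.9, 121.8]
tcp_rot: [-1.57, -0.001, 0.154]
ft_force: [3.6, 5.9, 2.2]
opening: 0.124
```

```bash
python3 st.py
```

```text
t 10.32 pos [487.4  65.9 121.8] yaw 0.154 gate_by_pos 0.051 radius 210.1 along 147.8 n 12.0
f n,d,z 4.5 5.3 2.2 m [ 0.54 -0.85  0.21] op 0.124
```

>>> move_arm --rows '[{"tx":0,"ty":0.15,"tz":0.03,"rx":0,"ry":0,"rz":0,"grip":0},{"tx":0,"ty":0,"tz":0,"rx":0,"ry":0,"rz":0,"grip":0}]'

```text
t: 10.48
eef_pos: [487.3, 66.2, 120.3]
tcp_rot: [-1.57, -0.001, 0.154]
ft_force: [3.4, 6.6, 2.7]
opening: 0.121
```

```bash
python3 st.py;python3 - <<'E'
from h import *
p,d=env.read_camera("scene")
cv2.imwrite("pics/sc6.png",cv2.resize(p[150:260,250:390],None,fx=5.3,fy=5.3,interpolation=cv2.INTER_CUBIC))
E
```

```text
t 10.48 pos [487.3  66.2 120.3] yaw 0.154 gate_by_pos 0.05 radius 210.4 along 148.1 n 12.0
f n,d,z 4.3 6.0 2.7 m [ 0.59 -0.84  0.15] op 0.121
```

View pics/sc6.png

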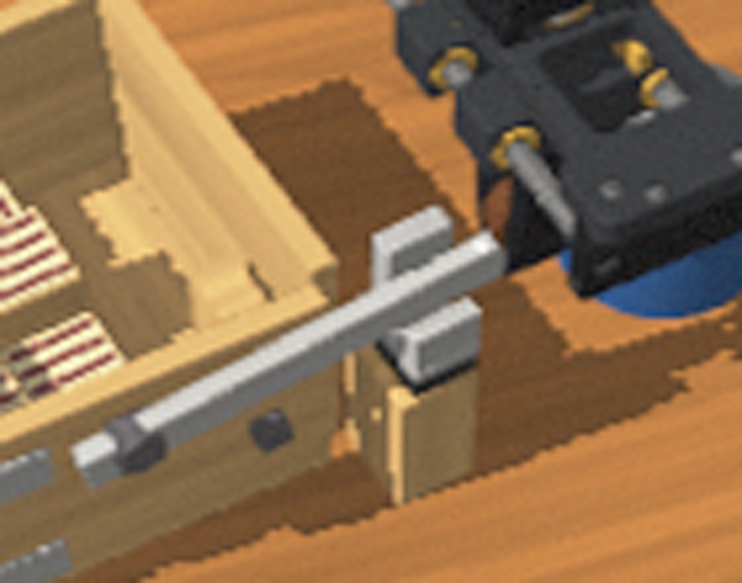

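>>> move_arm --rows '[{"tx":0,"ty":0.15,"tz":0.05,"rx":0,"ry":0,"rz":0,"grip":0},{"tx":0,"ty":0.15,"tz":0.05,"rx":0,"ry":0,"rz":0,"grip":0},{"tx":0,"ty":0,"tz":0,"rx":0,"ry":0,"rz":0,"grip":0}]'

```text
t: 10.78
eef_pos: [487.2, 66.9, 117.2]
tcp_rot: [-1.571, -0.001, 0.154]
ft_force: [5.2, 3.2, 2.9]
opening: 0.12
```

```bash
python3 st.py
```

```text
t 10.78 pos [487.2  66.9 117.2] yaw 0.154 gate_by_pos 0.05 radius 211.2 along 148.9 n 12.0
f n,d,z 5.6 2.4 2.9 m [ 0.2  -0.89  0.16] op 0.12
```

>>> move_arm --rows '[{"tx":0,"ty":0.15,"tz":0.04,"rx":0,"ry":0,"rz":0,"grip":0},{"tx":0,"ty":0.15,"tz":0.04,"rx":0,"ry":0,"rz":0,"grip":0},{"tx":0,"ty":0,"tz":0,"rx":0,"ry":0,"rz":0,"grip":0}]'

```text
t: 11.03
eef_pos: [487.1, 67.6, 114.2]
tcp_rot: [-1.571, -0.001, 0.154]
ft_force: [4.3, 2.7, 2.0]
opening: 0.123
```

```bash
python3 st.py
```

```text
t 11.03 pos [487.1  67.6 114.2] yaw 0.154 gate_by_pos 0.05 radius 211.9 along 149.6 n 12.0
f n,d,z 4.7 2.0 2.0 m [ 0.08 -0.95  0.2 ] op 0.123
```

>>> move_arm --rows '[{"tx":0,"ty":0.15,"tz":0.02,"rx":0,"ry":0,"rz":0,"grip":0},{"tx":0,"ty":0.15,"tz":0.02,"rx":0,"ry":0,"rz":0,"grip":0},{"tx":0,"ty":0,"tz":0,"rx":0,"ry":0,"rz":0,"grip":0}]'

```text
t: 11.28
eef_pos: [487.0, 68.2, 111.2]
tcp_rot: [-1.571, -0.001, 0.154]
ft_force: [4.0, 4.6, 2.6]
opening: 0.122
```

```bash
python3 st.py
```

```text
t 11.28 pos [487.   68.2 111.2] yaw 0.154 gate_by_pos 0.05 radius 212.5 along 150.1 n 12.0
f n,d,z 4.6 4.0 2.6 m [ 0.38 -0.93  0.16] op 0.122
```

>>> move_arm --rows '[{"tx":0,"ty":0.15,"tz":0.03,"rx":0,"ry":0,"rz":0,"grip":0},{"tx":0,"ty":0.15,"tz":0.03,"rx":0,"ry":0,"rz":0,"grip":0},{"tx":0,"ty":0,"tz":0,"rx":0,"ry":0,"rz":0,"grip":0}]'

```text
t: 11.53
eef_pos: [486.9, 68.7, 108.2]
tcp_rot: [-1.571, -0.001, 0.154]
ft_force: [4.0, 4.4, 2.4]
opening: 0.126
```

```bash
python3 st.py
```

```text
t 11.53 pos [486.9  68.7 108.2] yaw 0.154 gate_by_pos 0.05 radius 213.0 along 150.7 n 12.0
f n,d,z 4.6 3.7 2.4 m [ 0.29 -0.92  0.15] op 0.126
```

>>> move_arm --rows '[{"tx":0,"ty":0.15,"tz":0.02,"rx":0,"ry":0,"rz":0,"grip":0},{"tx":0,"ty":0.15,"tz":0.02,"rx":0,"ry":0,"rz":0,"grip":0},{"tx":0,"ty":0,"tz":0,"rx":0,"ry":0,"rz":0,"grip":0}]'

```text
t: 11.78
eef_pos: [486.8, 69.1, 105.2]
tcp_rot: [-1.571, -0.0, 0.154]
ft_force: [4.5, 3.9, 2.0]
opening: 0.125
```

```bash
python3 st.py
```

```text
t 11.78 pos [486.8  69.1 105.2] yaw 0.154 gate_by_pos 0.049 radius 213.5 along 151.1 n 12.0
f n,d,z 5.1 3.2 2.0 m [ 0.36 -0.85  0.16] op 0.125
```

>>> move_arm --rows '[{"tx":0,"ty":0.15,"tz":0.01,"rx":0,"ry":0,"rz":0,"grip":0},{"tx":0,"ty":0.1,"tz":0.01,"rx":0,"ry":0,"rz":0,"grip":0},{"tx":0,"ty":0,"tz":0,"rx":0,"ry":0,"rz":0,"grip":0}]'

```text
t: 12.03
eef_pos: [486.8, 69.4, 102.7]
tcp_rot: [-1.571, -0.001, 0.154]
ft_force: [4.5, 4.9, 2.3]
opening: 0.125
```

```bash
python3 st.py
```

```text
t 12.03 pos [486.8  69.4 102.7] yaw 0.154 gate_by_pos 0.049 radius 213.7 along 151.4 n 12.0
f n,d,z 5.2 4.2 2.3 m [ 0.42 -0.91  0.16] op 0.125
```

>>> move_arm --rows '[{"tx":0,"ty":0.1,"tz":0.02,"rx":0,"ry":0,"rz":0,"grip":0},{"tx":0,"ty":0,"tz":0,"rx":0,"ry":0,"rz":0,"grip":0}]'

```text
t: 12.2
eef_pos: [486.8, 69.5, 101.8]
tcp_rot: [-1.571, -0.001, 0.154]
ft_force: [4.6, 4.7, 2.4]
opening: 0.129
```

>>> move_arm --rows '[{"tx":0,"ty":0.1,"tz":0.02,"rx":0,"ry":0,"rz":0,"grip":0},{"tx":0,"ty":0,"tz":0,"rx":0,"ry":0,"rz":0,"grip":0}]'

```text
t: 12.37
eef_pos: [486.7, 69.7, 100.8]
tcp_rot: [-1.571, -0.001, 0.154]
ft_force: [3.7, 4.0, 2.1]
opening: 0.124
```

>>> move_arm --rows '[{"tx":0,"ty":0.1,"tz":0,"rx":0,"ry":0,"rz":0,"grip":0},{"tx":0,"ty":0,"tz":0,"rx":0,"ry":0,"rz":0,"grip":0}]'

```text
t: 12.53
eef_pos: [486.7, 69.7, 99.8]
tcp_rot: [-1.571, -0.001, 0.154]
ft_force: [4.4, 5.0, 3.1]
opening: 0.125
```

```bash
python3 st.py
```

```text
t 12.53 pos [486.7  69.7  99.8] yaw 0.154 gate_by_pos 0.049 radius 214.0 along 151.7 n 11.9
f n,d,z 5.1 4.3 3.1 m [ 0.34 -0.87  0.17] op 0.125
```

>>> move_arm --rows '[{"tx":0,"ty":0.07,"tz":0,"rx":0,"ry":0,"rz":0,"grip":0},{"tx":0,"ty":0,"tz":0,"rx":0,"ry":0,"rz":0,"grip":0}]'

```text
t: 12.7
eef_pos: [486.7, 69.8, 99.1]
tcp_rot: [-1.571, -0.001, 0.154]
ft_force: [3.7, 5.9, 2.4]
opening: 0.123
```

>>> move_arm --rows '[{"tx":0,"ty":0.07,"tz":0,"rx":0,"ry":0,"rz":0,"grip":0},{"tx":0,"ty":0,"tz":0,"rx":0,"ry":0,"rz":0,"grip":0}]'

```text
t: 12.87
eef_pos: [486.7, 69.8, 98.5]
tcp_rot: [-1.571, -0.001, 0.154]
ft_force: [3.2, 5.6, 5.6]
opening: 0.12
```

>>> move_arm --rows '[{"tx":0,"ty":0.05,"tz":0,"rx":0,"ry":0,"rz":0,"grip":0},{"tx":0,"ty":0,"tz":0,"rx":0,"ry":0,"rz":0,"grip":0}]'

```text
t: 13.03
eef_pos: [486.8, 69.8, 98.2]
tcp_rot: [-1.571, -0.001, 0.154]
ft_force: [3.8, 5.7, 7.7]
opening: 0.122
```

```bash
python3 st.py;python3 - <<'E'
from h import *
p,d=env.read_camera("scene")
cv2.imwrite("pics/sc7.png",cv2.resize(p[150:260,250:390],None,fx=5.3,fy=5.3,interpolation=cv2.INTER_CUBIC))
E
```

```text
t 13.03 pos [486.8  69.8  98.2] yaw 0.154 gate_by_pos 0.05 radius 214.2 along 151.8 n 12.0
f n,d,z 4.6 5.1 7.7 m [ 0.61 -0.71  0.13] op 0.122
```

View pics/sc7.png

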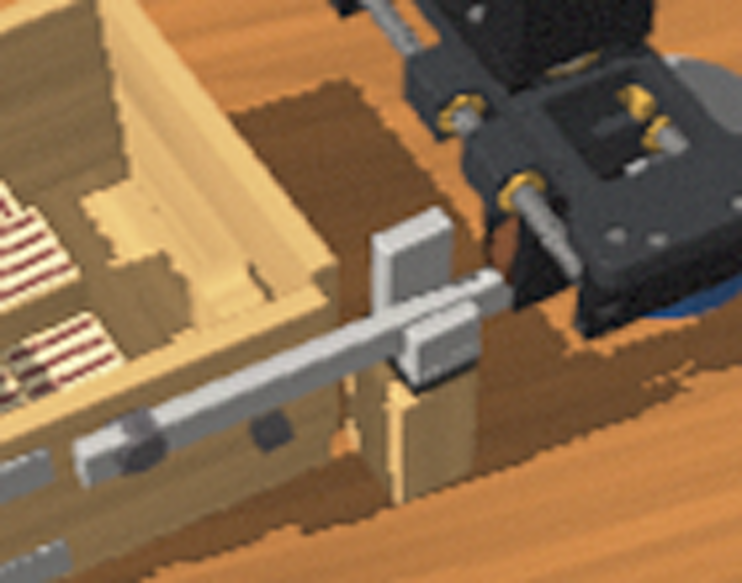

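>>> move_arm --rows '[{"tx":0,"ty":0,"tz":0,"rx":0,"ry":0,"rz":0,"grip":20},{"tx":0,"ty":0,"tz":0,"rx":0,"ry":0,"rz":0,"grip":35},{"tx":0,"ty":0,"tz":0,"rx":0,"ry":0,"rz":0,"grip":45},{"tx":0,"ty":0,"tz":0,"rx":0,"ry":0,"rz":0,"grip":45},{"tx":0,"ty":0,"tz":0,"rx":0,"ry":0,"rz":0,"grip":45},{"tx":0,"ty":0,"tz":0,"rx":0,"ry":0,"rz":0,"grip":45}]'

```text
t: 13.58
eef_pos: [486.3, 69.4, 97.8]
tcp_rot: [-1.571, 0.001, 0.154]
ft_force: [0.4, -0.1, -0.9]
opening: 0.436
```

```bash
python3 st.py
```

```text
t 13.58 pos [486.3  69.4  97.8] yaw 0.154 gate_by_pos 0.047 radius 213.8 along 151.5 n 11.5
f n,d,z 0.4 -0.2 -0.9 m [-0.01 -0.13 -0.03] op 0.436
```

>>> move_arm --rows '[{"tx":0,"ty":-0.8,"tz":0,"rx":0,"ry":0,"rz":0,"grip":45},{"tx":0,"ty":-1.5,"tz":0,"rx":0,"ry":0,"rz":0,"grip":45},{"tx":0,"ty":-2,"tz":0,"rx":0,"ry":0,"rz":0,"grip":45},{"tx":0,"ty":-3,"tz":0,"rx":0,"ry":0,"rz":0,"grip":45},{"tx":0,"ty":-3,"tz":0,"rx":0,"ry":0,"rz":0,"grip":45},{"tx":0,"ty":-3,"tz":0,"rx":0,"ry":0,"rz":0,"grip":45},{"tx":0,"ty":0,"tz":3,"rx":0,"ry":0,"rz":0,"grip":45},{"tx":0,"ty":0,"tz":3,"rx":0,"ry":0,"rz":0,"grip":45},{"tx":0,"ty":0,"tz":3,"rx":0,"ry":0,"rz":0,"grip":45},{"tx":0,"ty":0,"tz":3,"rx":0,"ry":0,"rz":0,"grip":45}]'

```text
t: 14.42
eef_pos: [467.7, 189.1, 231.9]
tcp_rot: [-1.571, -0.001, 0.153]
ft_force: [0.4, 0.1, -0.1]
opening: 0.45
```

>>> move_arm --rows '[{"tx":0,"ty":0,"tz":3,"rx":0,"ry":0,"rz":0,"grip":45},{"tx":0,"ty":0,"tz":3,"rx":0,"ry":0,"rz":0,"grip":45},{"tx":0,"ty":0,"tz":3,"rx":0,"ry":0,"rz":0,"grip":45},{"tx":0,"ty":0,"tz":3,"rx":0,"ry":0,"rz":0,"grip":45},{"tx":0,"ty":0,"tz":3,"rx":0,"ry":0,"rz":0,"grip":45},{"tx":0,"ty":0,"tz":0,"rx":0,"ry":0,"rz":0,"grip":45},{"tx":0,"ty":0,"tz":0,"rx":0,"ry":0,"rz":0,"grip":45}]'

```text
t: 15.0
eef_pos: [444.5, 337.2, 231.2]
tcp_rot: [-1.571, 0.0, 0.156]
ft_force: [-0.2, -0.0, 0.5]
opening: 0.452
```

```bash
python3 st.py; python3 - <<'E'
from h import *
p,d=env.read_camera("scene");np.save("sceneF.npy",d);cv2.imwrite("pics/sceneF.png",p)
cv2.imwrite("pics/sc8.png",cv2.resize(p[140:320,160:410],None,fx=3.2,fy=3.2,interpolation=cv2.INTER_CUBIC))
C=cloud("scene",d)
hsv=cv2.cvtColor(p,cv2.COLOR_BGR2HSV)
# disc: dark brown near expected thumb
m=(hsv[...,2]<130)&(hsv[...,1]>90)&(abs(C[...,0]-487)<25)&(abs(C[...,1]-70)<25)&(C[...,2]>75)&(C[...,2]<125)
print("disc",m.sum(),C[m].mean(0).round(1),C[m].min(0).round(1),C[m].max(0).round(1))
d0=np.load("scene0.npy");C0=cloud("scene",d0)
for nm,(u,v) in dict(tin=(376,172),tile=(234,303),card=(182,270)).items(): print(nm,C0[v,u].round(1),C[v,u].round(1))
E
```

```text
t 15.0 pos [444.5 337.2 231.2] yaw 0.156 gate_by_pos 0.017 radius 484.7 along 422.5 n 12.4
f n,d,z -0.2 0.0 0.5 m [-0.04 -0.06 -0.01] op 0.452
disc 170 [492.8  69.  104. ] [484.8  56.4  84.9] [498.2  85.6 115.2]
tin [416.  158.   59.9] [416.1 157.9  60. ]
tile [ 580.5 -181.8   15. ] [ 580.4 -181.8   15. ]
card [ 492.6 -254.4   29.9] [ 491.3 -254.6   28. ]
```

View pics/sc8.png

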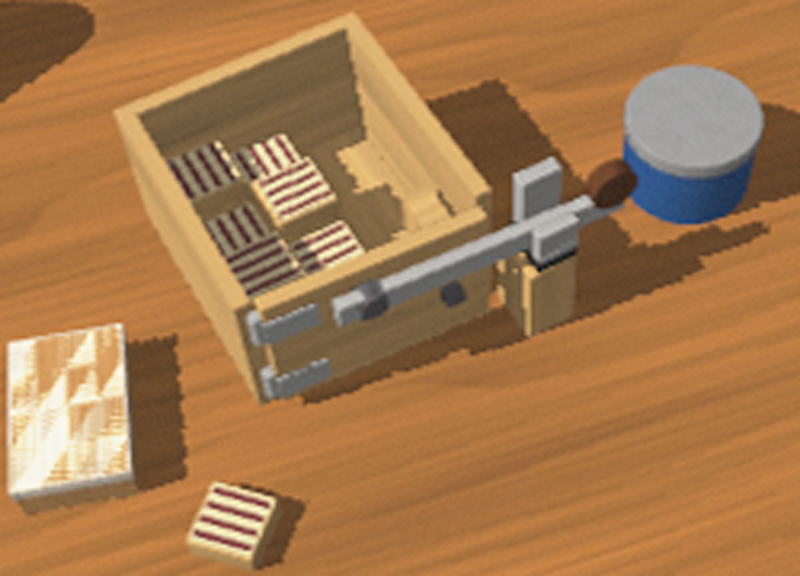

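```bash
python3 -c "
from cell import env
print(env.job_done())"
```

```text
the job is handed in; nothing more can be done
None
```

The gate is closed, with the latch bar lying in the catch behind the striker lip. I handed the job in about 15 s into the 72 s allowed.

- **What I did:** I pinched the thumb disc and raised the bar to about 0.3 rad. I then swung the gate in until the bar touched the back plate, with about 6.6 N at the wrist at a gate angle near 0.05 rad. After backing off slightly I lowered the bar in small steps until it met the slot floor (7.7 N at the wrist, disc centre about 98–99 mm high). Then I let go and moved the arm clear.
- **Forces:** The largest wrist reading I saw was about 10.4 N in total. The nose force is not measured directly, but these readings put it well under 20 N.
- **Last checks:**
  - After letting go, the wrist force was about zero.
  - The final picture shows the bar between the back plate and the lip. The top of the disc was at about 115 mm, so the bar is level within the camera's accuracy.
  - The tin and loose tile read within 0.1 mm of the start. One point on the card box shifted about 2 mm, mostly in height. I take that as depth noise, since the arm never went near it.
- **Disagreement:** The tray's measured centre was about 16 mm off the stated box origin along x. I used the hinge and gate as measured instead, and the contacts I felt agreed with those.

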